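# Close a split bearing housing and hold it shut

## Task

Put the ball bearing, stub shaft up, into the bore of the lower housing half that is bolted to the bench, so that it sits on the spring in there, and let go of it. Then fit the cover half over the shaft and onto the two dowels, lug above lug, and press it down against the spring until the two joint faces meet all round. Finish holding it pressed shut like that, without letting go, so that the screws can be put in; leave the tub of screws, the screwdriver and the tape measure where they are.

Things in the scene. Friction and masses are not known exactly. Their poses are not given: they have to be found in the camera images.
- lower_half: Lower half of a split aluminium bearing housing, fixed to the bench. Origin on the bench below its centre; x lengthwise, z up. Foot 192x96, 10 thick. Joint face 52 above the bench, 150 (x) by 84 (y), with a 26 wide lug standing out 15 at the -x end. Upright bore dia 53. Two steel dowels stand 15 above the face: dia 12 at x=-58, dia 8 at x=+58, top 5 tapered (mm).
- joint_face (a point): Centre of the lower half's joint face, on the bore's axis, 52 mm above the bench; axes as lower_half.
- bearing_seat (a point): Point on the bore's axis 11 mm below the joint face (41 mm above the bench), where the underside of the bearing rests on the unloaded spring ring.
- lower_lug (a point): Middle of the lug on the lower half, at joint face level (x = -82 mm from the bore's axis).
- wave_spring (a joint): Spring-loaded ring in the bottom of the bore, m: 0 unloaded, grows downwards, stop at 0.006. 10 N at 0, 16 N at 0.004. It does not give way under the weight of bearing and cover: the cover laid on stands 4 mm off the joint face. With the faces pressed together it reads 0.004; that takes about 10 N besides the weight.
- bearing: Steel ball bearing on the lower end of a stub shaft, 0.22 kg, standing upright on the bench, shaft up. Origin at the centre of the underside, z along the shaft. Bearing diameter 50 mm, 15 mm high, lower edge chamfered; shaft diameter 18 mm, its top 60 mm above the underside. Grip the shaft, 25 mm or more above the underside.
- cover_half: Cover (upper half), aluminium, 0.35 kg, lying joint face down. Origin at the centre of its underside, x lengthwise, z up. Flange 150 (x) by 84 (y), 16 thick, outline and lug (-x end) as the lower half. Central boss 64 (x) by 44 (y), flat sides to grip, top 36 above the underside. Shaft hole dia 30 through both; dowel holes dia 14 at x=-58, dia 10 at x=+58 (mm). Fits one way round only.
- cover_lug (a point): Middle of the lug on the cover half, at its underside (x = -82 mm from its origin).
- screw_tub: Clear plastic tub, 105 x 105 x 52 mm, with four cap screws in it; origin at the centre of its underside. To be left alone.
- screwdriver: Screwdriver lying on the bench, 213 mm long, handle 30 mm thick. To be left alone.
- tape_measure: Tape measure standing on the bench, 72 x 34 mm, 62 mm high. To be left alone.
Not all that is in view belongs to the job. Several things have the shape of the bearing; the one meant has the colours described above.

How it is judged:
By the outcome, as a careful person would: the job done as asked, in the order asked, and still so for the second after the job is handed in, while the arm keeps its last pose, push and grip.
It also fails if it takes over 58 s, if anything falls off the work surface, if the arm or the gripper's body presses on something with over 40 N, if the wrist force passes 120 N, or if a joint passes its speed limit or range.

## Robot

A 6-joint arm with a two-finger parallel gripper is mounted at the origin on a cart in front of the work surface, level with it; the furniture and walls round the work are solid. World frame = base frame: x ahead of the robot, y to its left, z up, the work surface at z = 0. Lengths are in m, angles in rad, forces in N, time in s.
With the tool pointing down it reaches from about 0.35 to 0.85 m from the base axis. Payload 8.1 kg.
Tool frame: the origin (TCP) lies at the very end of the fingers, on their centre line; the grasp point (between the pads) lies 19 mm behind it; z points along the fingers, y is the line along which they close (so a half turn about z gives the same grasp; the last joint's range is limited). The gripper opens to 93 mm and grips with 3 to 60 N. Pads are 15 mm wide; open, the fingers measure 128 mm over their backs; the gripper's body (75 mm by 188 mm) begins 65 mm behind the grasp point.
Start: joints at [1.219, 0.13, 1.488, -0, 1.523, -0.085], TCP at [0.158, 0.579, 0.219] pointing down, gripper open.
Joint ranges: [-2.96, 2.96], [-0.89, 2.26], [0.02, 2.5], [-1.34, 4.48], [0, 2.73], [-2.66, 2.66]. Speed limits (rad/s): [2.39, 2.39, 2.79, 3.14, 3.14, 3.14].

## Interface

Orientations are given as a rotation vector (axis times angle).
In Python, from plant import robot gives the robot as it stands.
- The arm moves only by the tool play_rows, never from a script. Its argument "deltas" is one flat list of numbers, 5 for each row, row after row: the shift along the tool's x, y, z in mm, then the turn about the tool's z in degrees, then the finger opening in mm, from 0 to 93. A call has 1 to 10 rows; each row shifts and turns the commanded pose from where the row before left it, along the tool's axes as they then stand; what a row does not reach is not made up. A row lasts 1/12 s, in which the tool goes at most 41.7 mm and 7.16 degrees, less where a joint would pass 70% of its speed; a pose out of reach is approached as far as the arm can. A call with a gripper value outside its range is refused whole. The fingers move at their own pace and stop on an object; "newtons" is the grip in N (left out, the last holds). Time passes only in rows, so rows that do not move let the fingers close. It gives the time, the measured TCP pose, the force, the opening and the grip force at its end, in the units of the state.
- robot.read_state(): the state, without advancing time (a new reading comes with each control period).
- robot.read_camera(name): name is "scene" or "side" or "wrist"; returns a dict with "pixels" (480x640x3 uint8, blue, green, red), "mtx" (3x3 intrinsics, pixels), "D" ([k1, k2, p1, p2, k3] as OpenCV has them; the pictures are not rectified), "eye" and "rotation" of the camera in the world. Camera axes: x right, y up, looking along -z (the intrinsics and any distortion apply to the point x, -y, -z); pixel columns grow to the right and rows downward; lengths in m; the calibration is good to about 2 mm. A picture is of the moment at which its call begins. There is no depth.
- robot.close_job(): hands the job in; it is judged then, once.
The state is a dict: "t": time; "q": joint angles; "dq": joint speeds; "joint_torque": joint torques, N m; "tool_pos": TCP position; "orientation": TCP orientation; "force": force on the tool from outside, world axes, zero at the start; "wrist_torque": the same for the moment, N m; "opening": finger opening in m; "gripper_force": force on a finger pad.
Only numpy, scipy, OpenCV 4.12 (cv2) and the standard library are available. Lean on these libraries where they do the work, as an engineer would, in place of code of your own. Each camera call takes 0.05 s, during which the arm holds its last target. There are 200 camera calls.

## Working session

There is one attempt and no reset: what is moved stays moved. The work goes in short steps, Python scripts to look and compute and a tool call to move; the robot and the scene stay as the last step left them, time stands still between calls to the robot, and variables do not carry over. Pictures are saved under pics/ and viewed, at most 10 in all, crops included, and the job is handed in when it is done.

Besides the shell and the picture viewer there is one more tool, called after "Call:" as name(argument=value, ...) on one line, values as JSON. play_rows: Moves the arm, as the interface text tells. Its arguments: {"type":"object","properties":{"deltas":{"type":"array"},"newtons":{"type":"number"}},"required":["deltas"]}

```bash
mkdir -p pics; ls
cat > h.py <<'E'
import numpy as np, cv2
from plant import robot
from scipy.spatial.transform import Rotation as R
def cam(n):
    c=robot.read_camera(n); c['Rm']=np.array(c['rotation']); 
    if c['Rm'].shape!=(3,3): c['Rm']=R.from_rotvec(c['Rm']).as_matrix()
    c['eye']=np.array(c['eye']); return c
def ray(c,p):
    u=cv2.undistortPoints(np.array(p,float).reshape(-1,1,2),np.array(c['mtx']),np.array(c['D'])).reshape(-1,2)
    d=np.c_[u[:,0],-u[:,1],-np.ones(len(u))]@c['Rm'].T
    return d/np.linalg.norm(d,axis=1)[:,None]
def plane(c,p,z):
    d=ray(c,p); return c['eye']+d*((z-c['eye'][2])/d[:,2])[:,None]
def cross(c1,p1,c2,p2):
    d1=ray(c1,[p1])[0];d2=ray(c2,[p2])[0]
    t=np.linalg.lstsq(np.c_[d1,-d2],c2['eye']-c1['eye'],rcond=None)[0]
    a=c1['eye']+t[0]*d1;b=c2['eye']+t[1]*d2
    return (a+b)/2,np.linalg.norm(a-b)
def proj(c,P):
    q=(np.atleast_2d(P)-c['eye'])@c['Rm']; q=q*[1,-1,-1]
    return cv2.projectPoints(q,np.zeros(3),np.zeros(3),np.array(c['mtx']),np.array(c['D']))[0].reshape(-1,2)
E
python3 - <<'E'
from h import *
import pickle
s=robot.read_state();print(s)
for n in ['scene','side','wrist']:
    c=cam(n);cv2.imwrite(f'pics/{n}0.png',c['pixels']);print(n,c['eye'],c['Rm'],c['mtx'],c['D']);pickle.dump(c,open(n+'0.pkl','wb'))
E
```

```text
pics
{'t': 0.0, 'q': array([ 1.21863680e+00,  1.31158910e-01,  1.48930122e+00,  5.28885944e-06,
        1.52296795e+00, -8.53905568e-02]), 'dq': array([-0.00043878,  0.00200523,  0.00089284,  0.00030654, -0.00078262,
       -0.00257157]), 'joint_torque': array([ 1.85712459e-03, -5.59845006e+01, -4.91765785e+01,  7.73028564e-02,
        3.48775461e-02, -8.07139963e-05]), 'tool_pos': array([0.15794326, 0.57824725, 0.21757674]), 'orientation': array([-4.17744843e-01, -3.11328614e+00,  2.81218864e-03]), 'force': array([-0.23687867, -0.14828936,  0.17022575]), 'wrist_torque': array([ 0.03320146, -0.01087988,  0.07706728]), 'gripper_force': 0.0, 'opening': 0.09311617344963803}
scene [-0.00754945 -0.1258745   0.6747021 ] [[ 0.37987025  0.66201335 -0.64609358]
 [-0.92502871  0.27527132 -0.26181594]
 [ 0.00452539  0.6971112   0.71694874]] [[468.21079467   0.         313.41955802]
 [  0.         468.21079467 239.91340278]
 [  0.           0.           1.        ]] [-0.02213402  0.          0.          0.          0.        ]
side [0.50596576 1.04508153 0.55529825] [[-0.99776479  0.03946811 -0.05392308]
 [-0.06615252 -0.469291    0.88056221]
 [ 0.00944851  0.88216111  0.47085295]] [[536.59136886   0.         317.42205268]
 [  0.         536.59136886 233.02191507]
 [  0.           0.           1.        ]] [0.03329648 0.         0.         0.         0.        ]
wrist [0.09063177 0.5973402  0.38390501] [[ 2.63193662e-01 -9.32976323e-01 -2.45528568e-01]
 [ 9.64742803e-01  2.54356250e-01  6.76329935e-02]
 [-6.48255778e-04 -2.54672494e-01  9.67027146e-01]] [[372.29790615   0.         322.50170564]
 [  0.         372.29790615 243.48682418]
 [  0.           0.           1.        ]] [-0.07357994  0.          0.          0.          0.        ]
```

View pics/scene0.png

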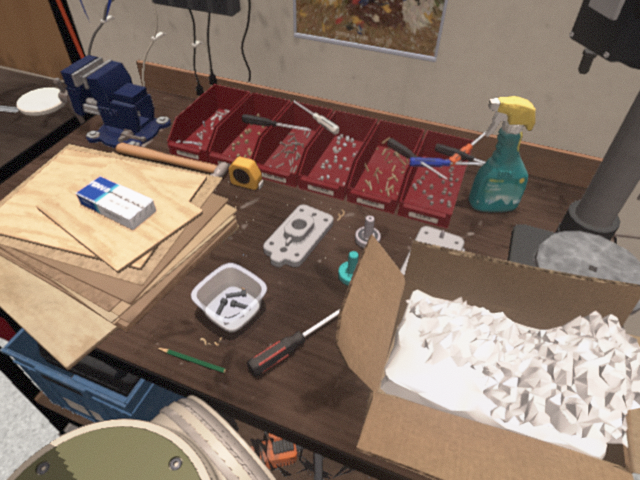

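View pics/side0.png

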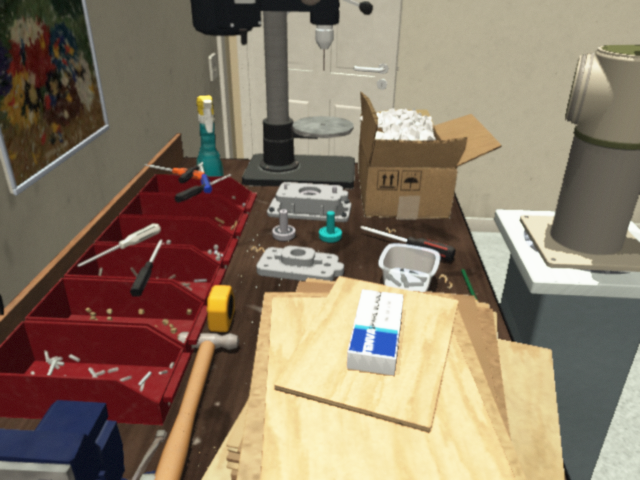

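The candidates for the bearing are the grey steel part (scene 368,230 / side 284,225) and the teal lookalike (scene 350,268 / side 330,227). The description says steel, so I choose the grey one. The cover is at scene (299,235) / side (300,262). The lower half is at side (312,200), half hidden by the box in the scene view. I'll check the choice in one close crop.

Run:
```python
from h import *
import pickle
S=pickle.load(open('scene0.pkl','rb'));D=pickle.load(open('side0.pkl','rb'))
im=D['pixels'][170:290,240:380];cv2.imwrite('pics/crop1.png',cv2.resize(im,None,fx=5,fy=5,interpolation=cv2.INTER_CUBIC))
for n,a,b in [('shaft top',(368.5,218),(284,210)),('teal',(353,254),(331,212)),('cover boss',(299,224),(300,251))]:
    print(n,cross(S,a,D,b))
print('low',plane(D,[(312,190)],.052),'cover',plane(D,[(300,255)],.016))
print('box corner', plane(D,[(368,214),(447,216)],0), 'box top', plane(S,[(408,250),(385,330),(363,345)],.15))
```

```text
shaft top (array([0.64022222, 0.0229736 , 0.06100899]), np.float64(5.573264330938645e-05))
teal (array([0.54075991, 0.02041274, 0.05958567]), np.float64(0.0011011622868409212))
cover boss (array([0.59512408, 0.14986576, 0.03670414]), np.float64(0.0026388888837023837))
low [[ 0.5904282  -0.10869478  0.052     ]] cover [[0.59600939 0.13167198 0.016     ]]
box corner [[ 0.4569881  -0.09845564  0.        ]
 [ 0.27245517 -0.10340923  0.        ]] box top [[ 0.50104636 -0.07645948  0.15      ]
 [ 0.3482093  -0.08443693  0.15      ]
 [ 0.31550459 -0.0646633   0.15      ]]
```

View pics/crop1.png

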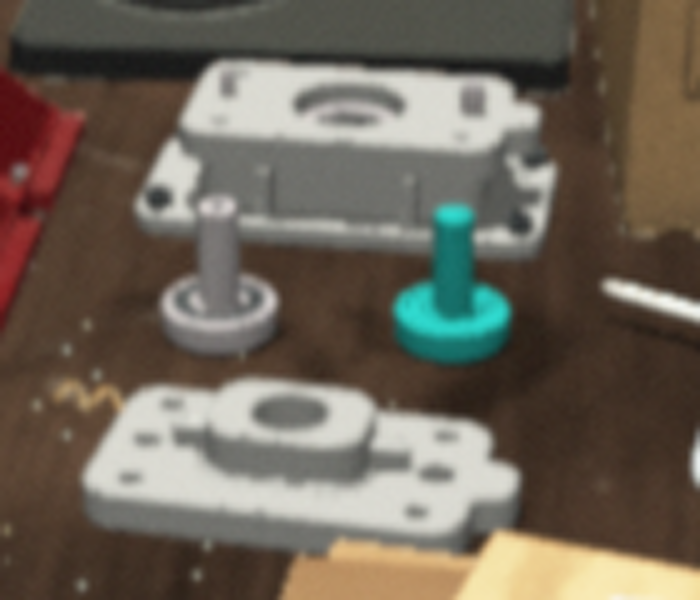

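The crop shows the grey steel bearing (crop 218,280) standing next to the teal decoy (crop 455,290). The lower half and the cover both have their lugs toward the robot. I'm moving to a vantage point above the work.

Call:
play_rows(deltas=[-27,-21,0,0,93,-27,-21,0,0,93,-27,-21,0,0,93,-27,-21,0,0,93,-27,-21,0,0,93,-27,-21,0,0,93,-27,-21,0,0,93,-27,-21,0,0,93,-27,-21,0,0,93,-27,-21,0,0,93])

```text
t: 0.98
tool_pos: [0.3638, 0.3035, 0.2185]
orientation: [-0.418, -3.114, 0.0]
force: [0.7, 1.1, -0.3]
opening: 0.0934
gripper_force: 0.0
```

Call:
play_rows(deltas=[-27,-21,0,0,93,-27,-21,0,0,93,-27,-21,0,0,93,-27,-21,0,0,93,-27,-21,0,0,93,-27,-21,0,0,93,-27,-21,0,0,93,0,0,0,-5,93,0,0,0,-5,93,0,0,0,-5,93])

```text
t: 1.82
tool_pos: [0.5069, 0.1125, 0.2181]
orientation: [-0.004, -3.141, 0.0]
force: [-0.5, -0.2, 0.6]
opening: 0.0928
gripper_force: 0.0
```

Run:
```python
from h import *
import pickle
s=robot.read_state();print(s['t'],s['q'],s['tool_pos'],R.from_rotvec(s['orientation']).as_matrix().round(4),s['force'])
c=cam('wrist');cv2.imwrite('pics/w1.png',c['pixels']);pickle.dump(c,open('w1.pkl','wb'));print(c['eye'])
S=pickle.load(open('scene0.pkl','rb'));D=pickle.load(open('side0.pkl','rb'))
print('box', cross(S,(410,248),D,(362,95)),cross(S,(405,272),D,(366,130)),cross(S,(378,235),D,(362,95)))
```

```text
1.8167 [ 1.19540990e-01 -8.78101818e-02  1.71044356e+00  7.28105022e-05
  1.51998627e+00 -1.44874152e+00] [0.50691146 0.11248266 0.21813008] [[-1.0e+00  2.5e-03 -1.0e-03]
 [ 2.5e-03  1.0e+00 -1.0e-04]
 [ 1.0e-03 -1.0e-04 -1.0e+00]] [-0.50759574 -0.23256101  0.62255185]
[0.4371376  0.11289411 0.38438336]
box (array([ 0.45790444, -0.09196639,  0.25262602]), np.float64(0.07560304814234461)) (array([ 0.45430745, -0.09056587,  0.1881569 ]), np.float64(0.04897097130341106)) (array([ 0.45745644, -0.04797008,  0.26228631]), np.float64(0.07875108471293535))
```

View pics/w1.png

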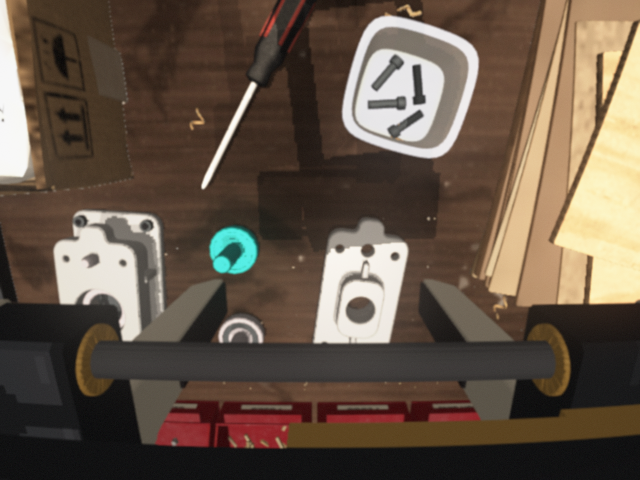

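The wrist view shows the teal decoy at (235,250), the bearing at (240,330) behind the fingers, the cover at (362,305) and the lower half at (100,290). The gripper hides the far part, so I'm moving further out.

Call:
play_rows(deltas=[-30,-20,0,0,93,-30,-20,0,0,93,-30,-20,0,0,93,-30,-20,0,0,93,-30,-20,0,0,93,-10,0,0,0,93,0,0,0,0,93])

```text
t: 2.45
tool_pos: [0.6676, 0.0112, 0.2171]
orientation: [-0.014, -3.14, -0.0]
force: [1.3, 0.5, 0.8]
opening: 0.0929
gripper_force: 0.0
```

Run:
```python
from h import *
import pickle
s=robot.read_state();print(s['t'],s['q'],s['tool_pos'],s['orientation'])
for n in ['wrist','scene','side']:
    c=cam(n);pickle.dump(c,open(n+'2.pkl','wb'));cv2.imwrite(f'pics/{n}2.png',c['pixels'])
```

```text
2.45 [-5.99152096e-02  3.15154028e-01  1.27887024e+00 -6.52060881e-05
  1.54884515e+00 -1.62183282e+00] [0.66761514 0.01121915 0.21712806] [-1.39386210e-02 -3.14028330e+00 -8.95643846e-06]
```

View pics/wrist2.png

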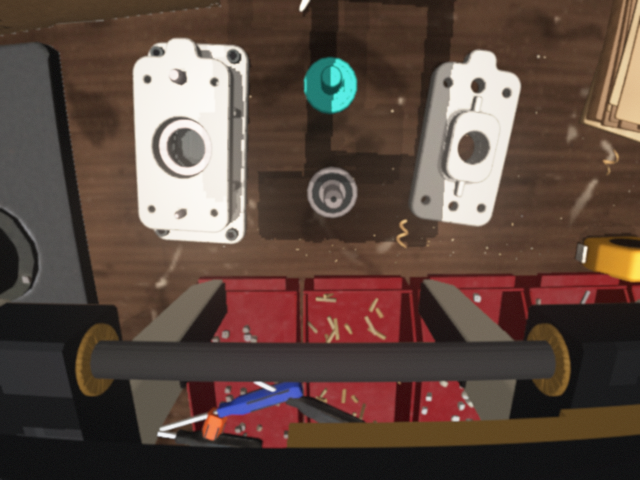

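The wrist view shows the bore at (184,148), the dowels at (178,76) and (181,213), the cover's dowel holes at (478,85) and (454,206), its shaft hole at (473,147) and the bearing at (333,192). Next I refine these by masks and contours.

Run:
```python
from h import *
import pickle
W=pickle.load(open('wrist2.pkl','rb'));V=pickle.load(open('w1.pkl','rb'));S=pickle.load(open('scene0.pkl','rb'));D=pickle.load(open('side0.pkl','rb'))
def holes(c,box,thr,lo=15,hi=4000):
    x0,y0,x1,y1=box;g=cv2.cvtColor(c['pixels'],cv2.COLOR_BGR2GRAY)[y0:y1,x0:x1]
    m=(g>thr).astype(np.uint8)
    cs,h=cv2.findContours(m,cv2.RETR_CCOMP,cv2.CHAIN_APPROX_NONE)
    out=[]
    for k,q in enumerate(cs):
        a=cv2.contourArea(q)
        if h[0][k][3]>=0 and lo<a<hi and len(q)>5:
            e=cv2.fitEllipse(q);out.append((np.round(np.array(e[0])+[x0,y0],1),np.round(e[1],1),a))
    return out
for n,c,b,z in [('lower',W,(125,30,255,250),.052),('cover',W,(400,40,530,235),.016),('coverV',V,(310,210,415,345),.016),('lowV',V,(50,220,165,345),.052)]:
    for t in (150,):
        print(n,t)
        for e in holes(c,b,t): print(e[0],e[1],e[2],plane(c,[e[0]],z)[0].round(4))
cv2.imwrite('pics/c2.png',np.hstack([cv2.resize(W['pixels'][30:250,a:a+130],None,fx=2.04,fy=2.04,interpolation=cv2.INTER_CUBIC) for a in (125,270,400)]))
```

```text
lower 150
[231.7 233.6] [11.8 13.5] 122.0 [ 0.6747 -0.0716  0.052 ]
[213.6 212.4] [6.8 7.5] 38.5 [ 0.6548 -0.0868  0.052 ]
[181.5 212.8] [ 8.6 10.5] 64.5 [ 0.6548 -0.1165  0.052 ]
[151.4 208.6] [6.8 7.5] 38.5 [ 0.6506 -0.1443  0.052 ]
[185.1 147.1] [37.1 40.5] 1175.0 [ 0.5967 -0.1077  0.052 ]
[183.6 147. ] [57.8 62.1] 583.5 [ 0.5966 -0.1091  0.052 ]
[213.8  81.4] [7.8 9.3] 52.5 [ 0.543  -0.0787  0.052 ]
[147.   78.8] [8.4 9.1] 58.0 [ 0.5389 -0.1362  0.052 ]
[180.2  77.4] [13.7 15.7] 136.5 [ 0.5389 -0.1072  0.052 ]
[234.4 129.5] [ 15.3 192.7] 1904.5 [ 0.5828 -0.0633  0.052 ]
[233.6  56.4] [14.1 16.5] 180.5 [ 0.5236 -0.0608  0.052 ]
cover 150
[480.7 207.5] [8.6 9.5] 62.5 [0.6581 0.1716 0.016 ]
[452.8 205.8] [ 9.7 10.3] 76.5 [0.6563 0.1427 0.016 ]
[425.4 199.7] [12.9 13.5] 134.5 [0.6501 0.1145 0.016 ]
[455.8 186.6] [ 4.6 16.8] 52.5 [0.6371 0.1443 0.016 ]
[473.1 147.1] [31.7 34.6] 857.5 [0.5987 0.1587 0.016 ]
[448.9 143.9] [21.6 67. ] 665.5 [0.5958 0.1346 0.016 ]
[473.2 103. ] [ 4.4 18. ] 56.5 [0.5577 0.1558 0.016 ]
[506.3  92.5] [10.  10.9] 83.0 [0.5475 0.1875 0.016 ]
[477.5  85.1] [15.1 16.4] 192.0 [0.5414 0.1588 0.016 ]
[446.8  82.2] [11.9 14.1] 128.0 [0.5393 0.1292 0.016 ]
coverV 150
[359.9 309.6] [27.2 30. ] 639.0 [0.6076 0.1531 0.016 ]
[423.8 454.9] [112.8 384.4] 367.5 [0.8071 0.2389 0.016 ]
[365.  262.7] [4.3 7.3] 20.0 [0.5546 0.1571 0.016 ]
[394.5 255.7] [8.7 9.3] 61.5 [0.5471 0.1875 0.016 ]
[367.2 249.5] [14.1 15.3] 166.5 [0.5404 0.159  0.016 ]
[339.2 247.3] [10.6 11.3] 90.5 [0.538  0.1301 0.016 ]
lowV 150
[122.6 262.4] [6.6 7.6] 37.5 [ 0.5427 -0.0783  0.052 ]
[ 65.7 258.3] [6.6 7.5] 37.5 [ 0.5387 -0.136   0.052 ]
[ 91.9 259.4] [13.8 14.9] 150.0 [ 0.5398 -0.109   0.052 ]
```

View pics/c2.png

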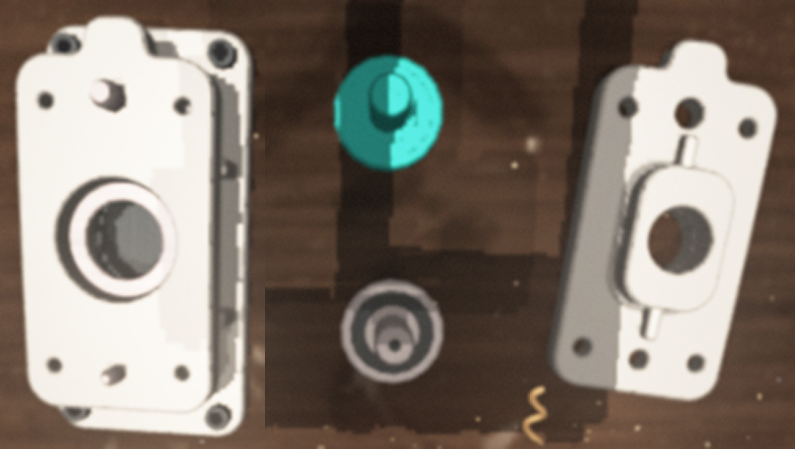

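Run:
```python
from h import *
import pickle
W=pickle.load(open('wrist2.pkl','rb'));S=pickle.load(open('scene0.pkl','rb'));D=pickle.load(open('side0.pkl','rb'))
x0,y0=295,160;p=W['pixels'][y0:225,x0:370];g=cv2.cvtColor(p,cv2.COLOR_BGR2GRAY)
m=(g>100).astype(np.uint8);cs,_=cv2.findContours(m,cv2.RETR_EXTERNAL,cv2.CHAIN_APPROX_NONE)
q=max(cs,key=cv2.contourArea);e=cv2.fitEllipse(q);u=np.array(e[0])+[x0,y0];print(u,e[1],plane(W,[u],.015), 'dia px expected', 50*372/((W['eye'][2]-.015)*1000))
print('top',cross(W,(333.7,200.5),D,(284,210)),cross(W,(333.7,200.5),S,(368.5,218)),plane(W,[(333.7,200.5)],.06))
# height checks: cover face hole & joint face, wrist2 vs w1
V=pickle.load(open('w1.pkl','rb'))
for a,b in [((213.8,81.4),(122.6,262.4)),((147,78.8),(65.7,258.3)),((506.3,92.5),(394.5,255.7)),((446.8,82.2),(339.2,247.3)),((477.5,85.1),(367.2,249.5)),((473.1,147.1),(359.9,309.6))]: print(cross(W,a,V,b))
```

```text
[331.8796196  192.30072784] (48.52910614013672, 48.82406234741211) [[0.64229805 0.02130262 0.015     ]] dia px expected 50.4872265506679
top (array([0.64216395, 0.02161125, 0.06053103]), np.float64(0.003577514310623031)) (array([0.64416168, 0.02281565, 0.05753785]), np.float64(0.0020507097017573184)) [[0.64404329 0.02174335 0.06      ]]
(array([ 0.54291945, -0.07879735,  0.05126452]), np.float64(0.00014585857740353217))
(array([ 0.53886889, -0.1363896 ,  0.05147931]), np.float64(5.706139412538218e-05))
(array([0.54737859, 0.18770466, 0.01535443]), np.float64(0.0001404911241659592))
(array([0.53879541, 0.13024132, 0.01294149]), np.float64(9.756401188199318e-05))
(array([0.54101774, 0.15936616, 0.01420263]), np.float64(0.0003794664036600064))
(array([0.5986755 , 0.15103249, 0.03528794]), np.float64(2.471696249666259e-05))
```

The heights check out: joint face about 51.4 mm, cover flange about 14–15 mm, boss top 35.3 mm, shaft top about 60 mm. The bearing is at (0.642, 0.0215), the bore at (0.5968, -0.1115) with yaw -4.15°, and the cover at (0.5988, 0.1507) with yaw -7.95°. I'm reaching for the bearing.

Call:
play_rows(deltas=[13,5,30,0,93,13,5,30,0,93,0,0,30,0,93,0,0,30,0,93,0,0,30,0,93,0,0,20,0,93,0,0,15,0,93,0,0,0,0,93])

```text
t: 3.27
tool_pos: [0.6363, 0.0239, 0.0297]
orientation: [-0.007, -3.135, -0.001]
force: [0.2, 0.4, -0.5]
opening: 0.0927
gripper_force: 0.0
```

Run:
```python
from h import *
s=robot.read_state();print(s['t'],s['tool_pos'],s['orientation'],s['force'])
c=cam('side');cv2.imwrite('pics/s3.png',cv2.resize(c['pixels'][120:300,180:420],None,fx=3,fy=3,interpolation=cv2.INTER_CUBIC))
```

```text
3.2667 [0.63631108 0.02388023 0.02970244] [-6.76835844e-03 -3.13499789e+00 -5.76457834e-04] [ 0.15096883  0.40361778 -0.51931845]
```

View pics/s3.png

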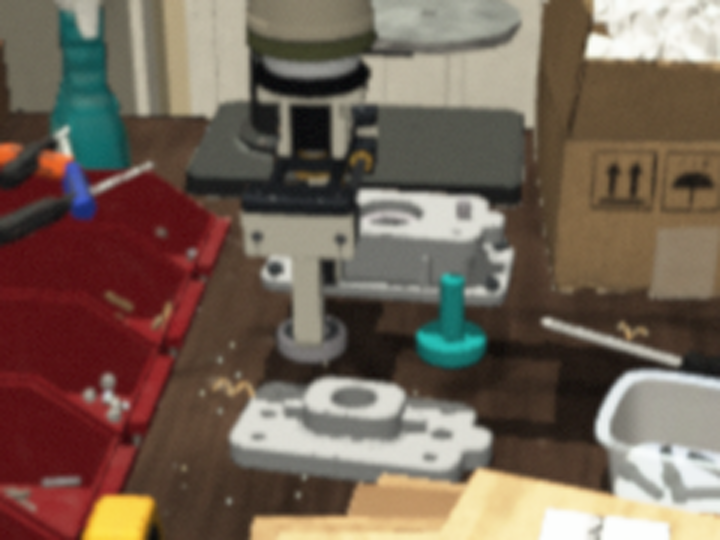

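The fingers straddle the bearing, but the tool is about 5 mm short in x. I'm correcting that, then gripping and lifting.

Call:
play_rows(deltas=[-5.5,-2,1,0,93,0,0,0,0,93,0,0,0,0,93])

```text
t: 3.57
tool_pos: [0.6475, 0.0207, 0.0349]
orientation: [0.008, 3.138, -0.0]
force: [-0.1, 0.4, -0.0]
opening: 0.0929
gripper_force: 0.0
```

Call:
play_rows(deltas=[0,0,0,0,0,0,0,0,0,0,0,0,0,0,0,0,0,0,0,0,0,0,0,0,0,0,0,0,0,0,0,0,0,0,0,0,0,0,0,0,0,0,0,0,0,0,0,0,0,0], newtons=30)

```text
t: 4.4
tool_pos: [0.6458, 0.0207, 0.0326]
orientation: [-0.008, -3.141, 0.0]
force: [0.1, -0.6, 0.4]
opening: 0.0309
gripper_force: 0.0
```

Call:
play_rows(deltas=[2,0,0,0,31,0,0,0,0,31,0,0,0,0,0,0,0,0,0,0,0,0,0,0,0,0,0,0,0,0,0,0,0,0,0,0,0,0,0,0,0,0,0,0,0], newtons=30)

```text
t: 5.15
tool_pos: [0.6439, 0.0207, 0.0327]
orientation: [0.008, 3.142, -0.0]
force: [-0.2, -0.5, 0.5]
opening: 0.0175
gripper_force: 30.0
```

Call:
play_rows(deltas=[0,0,-20,0,0,0,0,-20,0,0,0,0,-25,0,0,0,0,-15,0,0,0,0,0,0,0,0,0,0,0,0])

```text
t: 5.65
tool_pos: [0.6445, 0.0207, 0.1132]
orientation: [0.008, 3.14, -0.0]
force: [-0.3, 0.0, -3.4]
opening: 0.0171
gripper_force: 30.0
```

Run:
```python
from h import *
s=robot.read_state();c=cam('wrist');print(s['tool_pos'])
T=s['tool_pos'];print(proj(c,T),proj(c,[T[0],T[1],T[2]-.0177]))
x,y=proj(c,[T[0],T[1],T[2]-.0177])[0].astype(int)
x0,y0=max(0,x-150),max(0,y-150);p=c['pixels'][y0:y+150,x0:x+150];print(x0,y0,p.shape)
cv2.imwrite('pics/w4.png',cv2.resize(p,None,fx=2,fy=2,interpolation=cv2.INTER_CUBIC))
```

```text
[0.64449912 0.02070151 0.11319711]
[[321.65118891 296.07154101]] [[321.69568151 282.8619432 ]]
171 132 (300, 300, 3)
```

View pics/w4.png

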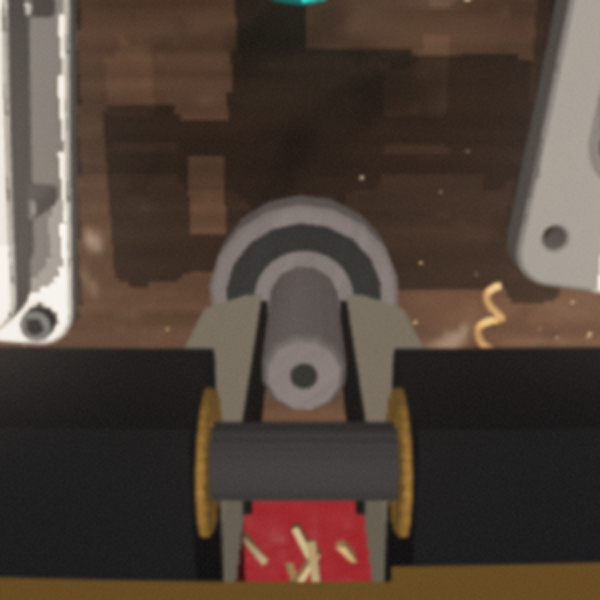

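The bearing is held upright: shaft top at crop (304,376), ring silhouette from 212 to 397.

Run:
```python
from h import *
c=cam('wrist');s=robot.read_state();T=s['tool_pos'];print(T, s['orientation'])
print('top',plane(c,[(323,320)],T[2]+.0273)[0]-T)
z=T[2]-.0177
l,r,t=plane(c,[(171+212/2,132+285/2),(171+397/2,132+285/2),(323.3,132+212/2)],z)-T;print(l,r,t+[.025,0,0], 'low edge',plane(c,[(323.3,132+197/2)],T[2]-.031)[0]-T+[.0245,0,0])
```

```text
[0.6427169  0.02075855 0.11063599] [-7.86178001e-03 -3.13894465e+00 -1.83485153e-04]
top [0.00022514 0.00057941 0.0273    ]
[-0.0038033  -0.02348682 -0.0177    ] [-0.00356436  0.02515457 -0.0177    ] [ 0.00155244  0.00093428 -0.0177    ] low edge [ 0.000125    0.00097874 -0.031     ]
```

Call:
play_rows(deltas=[9,-26.5,-1,0,0,9,-26.5,0,0,0,9,-26.5,0,0,0,9,-26.5,0,0,0,10,-27,0,0,0,0,0,0,0,0,0,0,0,0,0,0,0,0,0,0,0,0,0,0,0,0,0,0,0,0])

```text
t: 6.58
tool_pos: [0.5972, -0.1109, 0.113]
orientation: [-0.006, -3.141, -0.001]
force: [-0.6, -0.5, -2.3]
opening: 0.0174
gripper_force: 30.0
```

Run:
```python
from h import *
import pickle
c=cam('wrist');s=robot.read_state();T=s['tool_pos'];print(s['t'],T, s['orientation'],s['force'])
pickle.dump((c,s),open('w5.pkl','wb'))
# expected pixels of lower-half features for current estimate
ctr=np.array([.5968,-.1115]);a=np.deg2rad(-4.15);Q=np.array([[np.cos(a),-np.sin(a)],[np.sin(a),np.cos(a)]])
P=[[*(ctr+Q@np.array(v[:2])),v[2]] for v in [(-.056,.029,.052),(-.056,-.029,.052),(-.058,0,.067),(-.0265,0,.052),(0,.0265,.052),(0,-.0265,.052),(.056,.029,.052),(.056,-.029,.052)]]
pp=proj(c,P);print(pp.round(1))
im=c['pixels'].copy()
cv2.imwrite('pics/w5.png',cv2.resize(im[100:340,160:480],None,fx=2.5,fy=2.5,interpolation=cv2.INTER_CUBIC))
g=cv2.cvtColor(im,cv2.COLOR_BGR2GRAY)
```

```text
6.6333 [ 0.59729231 -0.11099864  0.11321845] [-5.75859505e-03 -3.14106756e+00 -4.45630370e-04] [ 0.54863343  0.42064155 -1.64543148]
[[375.  172.6]
 [279.  165.9]
 [327.7 167.2]
 [323.7 217.3]
 [362.1 260.8]
 [279.3 255.4]
 [357.7 339.3]
 [272.5 334.1]]
```

View pics/w5.png

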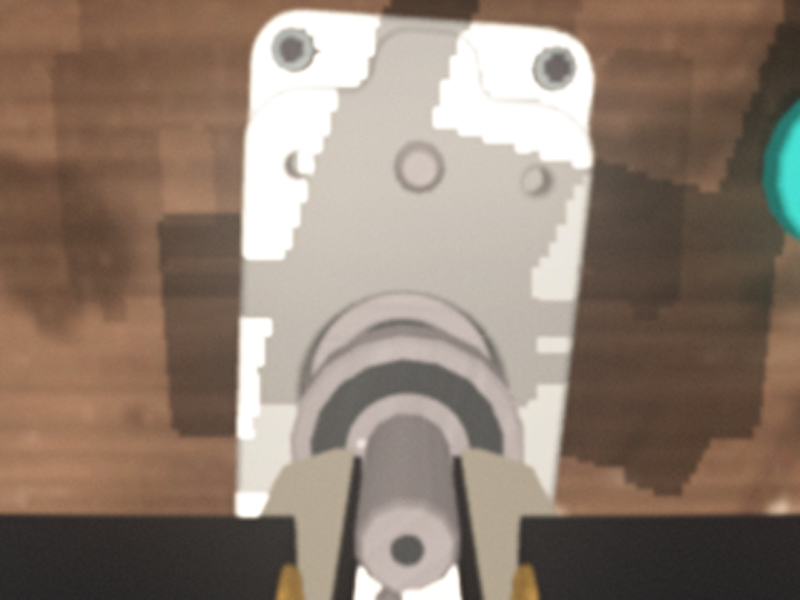

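The measured screw holes (279.2,166) and (374.8,172) and the dowel (327.6,166.8) match the predictions, so the bore pose is confirmed. I'm making a small centring correction and lowering.

Call:
play_rows(deltas=[1,-1.2,6,0,0,0,0,6,0,0,0,0,6,0,0,0,0,3,0,0,0,0,3,0,0,0,0,3,0,0,0,0,0,0,0,0,0,0,0,0])

```text
t: 7.3
tool_pos: [0.5961, -0.1133, 0.0865]
orientation: [-0.008, -3.141, -0.0]
force: [0.2, 0.4, -1.8]
opening: 0.0173
gripper_force: 30.0
```

Call:
play_rows(deltas=[0,0,2,0,0,0,0,2,0,0,0,0,2,0,0,0,0,2,0,0,0,0,0,0,0,0,0,0,0,0,0,0,0,0,0])

```text
t: 7.88
tool_pos: [0.5963, -0.1131, 0.0786]
orientation: [0.008, 3.141, 0.0]
force: [2.2, 1.1, -3.4]
opening: 0.0173
gripper_force: 30.0
```

Call:
play_rows(deltas=[-0.5,0.7,0,0,0,0,0,1.5,0,0,0,0,1.5,0,0,0,0,1.5,0,0,0,0,0,0,0,0,0,0,0,0])

```text
t: 8.38
tool_pos: [0.5965, -0.1125, 0.0739]
orientation: [-0.008, -3.141, -0.0]
force: [0.0, 1.1, -2.4]
opening: 0.0173
gripper_force: 30.0
```

Call:
play_rows(deltas=[0,0,0.6,0,0,0,0,0,0,0,0,0,0,0,0])

```text
t: 8.63
tool_pos: [0.5967, -0.1126, 0.0737]
orientation: [0.008, 3.142, -0.0]
force: [0.2, 0.3, -1.9]
opening: 0.0174
gripper_force: 30.0
```

Call:
play_rows(deltas=[0,0,0,0,30,0,0,0,0,50,0,0,0,0,70,0,0,0,0,70,0,0,0,0,70,0,0,0,0,70,0,0,0,0,93,0,0,0,0,93])

```text
t: 9.3
tool_pos: [0.5967, -0.1125, 0.0736]
orientation: [0.008, 3.142, -0.0]
force: [0.3, 0.3, 0.3]
opening: 0.0661
gripper_force: 0.0
```

Call:
play_rows(deltas=[0,0,-20,0,93,0,0,-30,0,93,0,0,-30,0,93,0,0,-30,0,93,-10,20,-10,0,93,-10,20,0,0,93,-10,20,0,0,93,-10,20,0,0,93,0,0,0,0,93,0,0,0,0,93])

```text
t: 10.13
tool_pos: [0.6372, -0.0318, 0.1933]
orientation: [-0.005, -3.141, 0.0]
force: [-1.1, 0.1, 0.3]
opening: 0.0926
gripper_force: 0.0
```

Run:
```python
from h import *
import pickle
c=cam('wrist');d=cam('side');s=robot.read_state();T=s['tool_pos'];print(s['t'],T, s['orientation'],s['force'])
pickle.dump((c,d,s),open('w6.pkl','wb'))
cv2.imwrite('pics/w6.png',np.hstack([cv2.resize(c['pixels'],(400,300)),cv2.resize(d['pixels'][150:300,220:420],(400,300))]))
```

```text
10.2333 [ 0.63678324 -0.03324102  0.19329225] [-7.81848610e-03 -3.14105083e+00  6.08087457e-04] [-0.28717605  0.47154885 -0.6615214 ]
```

View pics/w6.png

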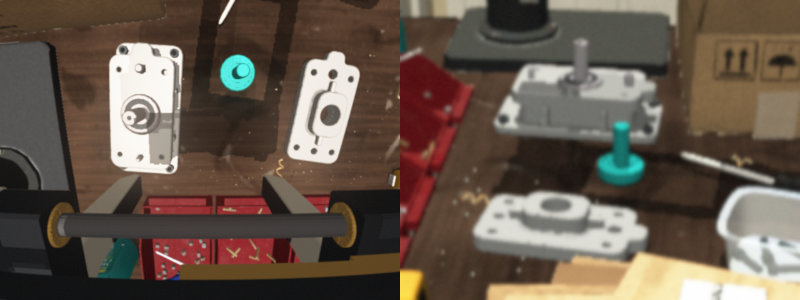

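The bearing now stands upright in the bore (left picture (130,117), right (580,75)), released. The decoy is undisturbed and the cover still lies at left picture (330,110). From here on I check numerically.

```bash
cat >> h.py <<'E'
def holes(c,box,thr=150,lo=15,hi=4000):
    x0,y0,x1,y1=box;g=cv2.cvtColor(c['pixels'],cv2.COLOR_BGR2GRAY)[y0:y1,x0:x1]
    cs,h=cv2.findContours((g>thr).astype(np.uint8),cv2.RETR_CCOMP,cv2.CHAIN_APPROX_NONE)
    out=[]
    for k,q in enumerate(cs):
        if h[0][k][3]>=0 and lo<cv2.contourArea(q)<hi and len(q)>5:
            e=cv2.fitEllipse(q);out.append((np.array(e[0])+[x0,y0],np.array(e[1]),cv2.contourArea(q)))
    return out
E
python3 - <<'E'
from h import *
import pickle
c,d,s=pickle.load(open('w6.pkl','rb'))
for e in holes(c,(455,75,575,275)): print('cov',e[0].round(1),e[1].round(1),plane(c,[e[0]],.016)[0].round(4),plane(c,[e[0]],.036)[0].round(4))
for e in holes(c,(170,60,300,285)): print('low',e[0].round(1),e[1].round(1),plane(c,[e[0]],.052)[0].round(4))
print(cross(c,(203,187),d,(310,171)))
E
```

```text
cov [529.9 243.4] [8.4 9.9] [0.6582 0.1716 0.016 ] [0.653  0.1598 0.036 ]
cov [501.9 241.1] [ 9.9 10.8] [0.6559 0.1428 0.016 ] [0.6508 0.1326 0.036 ]
cov [473.9 235.4] [ 8.9 10. ] [0.6502 0.1143 0.016 ] [0.6454 0.1058 0.036 ]
cov [506.4 223. ] [ 6.1 16.5] [0.638  0.1451 0.016 ] [0.6339 0.1348 0.036 ]
cov [528.1 183.9] [31.4 35.6] [0.6005 0.162  0.016 ] [0.5986 0.1507 0.036 ]
cov [513.  172.7] [29.8 77.9] [0.5903 0.1459 0.016 ] [0.5889 0.1356 0.036 ]
cov [560.8 126.3] [ 9.6 11. ] [0.5474 0.1874 0.016 ] [0.5486 0.1746 0.036 ]
cov [532.2 118.5] [15.2 17. ] [0.5413 0.1589 0.016 ] [0.5428 0.1478 0.036 ]
cov [501.8 115.3] [10.1 11.1] [0.5393 0.13   0.016 ] [0.5409 0.1206 0.036 ]
low [224.3 251.3] [ 8.7 10. ] [ 0.6551 -0.116   0.052 ]
low [258.2 251. ] [10.1 11.1] [ 0.6548 -0.0866  0.052 ]
low [191.4 246.1] [7.2 8.3] [ 0.6504 -0.1445  0.052 ]
low [206.3 188.5] [6.2 7. ] [ 0.6009 -0.1275  0.052 ]
low [260.4 114.4] [5.8 9.9] [ 0.5427 -0.0801  0.052 ]
low [189.8 110.6] [8.3 9.5] [ 0.5388 -0.1364  0.052 ]
low [226.8 110.3] [13.4 15.8] [ 0.5391 -0.1067  0.052 ]
low [278.7  84.7] [14.5 15.5] [ 0.5204 -0.065   0.052 ]
low [249.1  83.1] [10.8 17. ] [ 0.5189 -0.0881  0.052 ]
low [197.4  79.7] [14.1 16.8] [ 0.5157 -0.1287  0.052 ]
(array([ 0.59540179, -0.11587251,  0.09645646]), np.float64(0.0008362826278172095))
```

Call:
play_rows(deltas=[10,36,0,0,93,10,36,0,0,93,10,36,0,0,93,9,36,0,0,93,0,38,0,0,93,0,0,0,4,93,0,0,0,3.7,93,0,0,0,0,93,0,0,0,0,93,0,0,0,0,93])

```text
t: 11.07
tool_pos: [0.5991, 0.1484, 0.1935]
orientation: [0.218, 3.134, -0.0]
force: [0.8, -0.4, -0.2]
opening: 0.0932
gripper_force: 0.0
```

Run:
```python
from h import *
c=cam('wrist');s=robot.read_state();print(s['tool_pos'],s['orientation'])
for e in holes(c,(230,90,430,330)): print(e[0].round(1),e[1].round(1),plane(c,[e[0]],.016)[0].round(4),plane(c,[e[0]],.036)[0].round(4))
```

```text
[0.59912472 0.1484185  0.19356904] [ 2.18284812e-01  3.13394634e+00 -1.54318889e-04]
[324.3 279.8] [10.  10.8] [0.6563 0.1428 0.016 ] [0.6489 0.1437 0.036 ]
[353.9 277.7] [ 9.1 10.1] [0.6582 0.1718 0.016 ] [0.6507 0.171  0.036 ]
[294.8 277.6] [9.1 9.8] [0.65   0.1146 0.016 ] [0.643  0.1171 0.036 ]
[323.7 261.9] [10.9 20. ] [0.638  0.1448 0.016 ] [0.6317 0.1456 0.036 ]
[324.7 225.7] [37.2 38.2] [0.6027 0.1506 0.016 ] [0.5984 0.1511 0.036 ]
```

Call:
play_rows(deltas=[1.1,1.6,35,0,93,0,0,35,0,93,0,0,35,0,93,0,0,30,0,93,0,0,20,0,93,0,0,10,0,93,0,0,5,0,93,0,0,0,0,93,0,0,0,0,93,0,0,0,0,93])

```text
t: 11.95
tool_pos: [0.5998, 0.1513, 0.0258]
orientation: [0.218, 3.131, 0.001]
force: [-0.2, 0.5, 0.3]
opening: 0.093
gripper_force: 0.0
```

Call:
play_rows(deltas=[0,0,0,0,93,0,0,0,0,93,0,0,0,0,93])

```text
t: 12.2
tool_pos: [0.5988, 0.1513, 0.0245]
orientation: [0.219, 3.133, 0.001]
force: [0.5, -0.0, -0.3]
opening: 0.093
gripper_force: 0.0
```

Call:
play_rows(deltas=[0.5,-1.2,3,0,93,0,0,2.5,0,93,0,0,0,0,93,0,0,0,0,93,0,0,0,0,93])

```text
t: 12.62
tool_pos: [0.5973, 0.15, 0.0178]
orientation: [-0.219, -3.134, 0.0]
force: [-0.4, -0.4, -0.7]
opening: 0.0931
gripper_force: 0.0
```

Call:
play_rows(deltas=[0,0,0,0,60,0,0,0,0,40,0,0,0,0,30,0,0,0,0,30,0,0,0,0,30,0,0,0,0,30,0,0,0,0,30,0,0,0,0,30,0,0,0,0,30,0,0,0,0,30], newtons=50)

```text
t: 13.45
tool_pos: [0.5975, 0.1501, 0.0181]
orientation: [0.219, 3.134, 0.0]
force: [0.2, 0.2, -0.1]
opening: 0.0434
gripper_force: 50.0
```

Call:
play_rows(deltas=[0,0,-5,0,30,0,0,-10,0,30,0,0,-20,0,30,0,0,-30,0,30,0,0,-30,0,30,0,0,-20,0,30,0,0,-10,0,30,0,0,0,0,30,0,0,0,0,30,0,0,0,0,30])

```text
t: 14.28
tool_pos: [0.5961, 0.1498, 0.1408]
orientation: [-0.219, -3.131, 0.001]
force: [-0.1, 0.1, -5.1]
opening: 0.0436
gripper_force: 50.0
```

Run:
```python
from h import *
c=cam('wrist');s=robot.read_state();T=s['tool_pos'];print(T,s['orientation'],s['force'],s['opening'])
Rm=R.from_rotvec(s['orientation']).as_matrix()
for e in holes(c,(150,0,500,420)):
    print(e[0].round(1),e[1].round(1),'flange',((plane(c,[e[0]],T[2]-.002)[0]-T)@Rm*1000).round(1),'boss',((plane(c,[e[0]],T[2]+.018)[0]-T)@Rm*1000).round(1))
# flange near corners/lug: bright outline
g=cv2.cvtColor(c['pixels'],cv2.COLOR_BGR2GRAY);print(proj(c,T+Rm@[.058,0,.002]),proj(c,T+Rm@[.056,.029,.002]),proj(c,T+Rm@[.056,-.029,.002]))
```

```text
[0.59592527 0.14976071 0.14047544] [-2.18619460e-01 -3.13007057e+00  1.46877431e-03] [ 0.54542622 -0.49552405 -5.07119101] 0.04366249550811367
[376.9 393.5] [14.8 17.9] flange [-57.   29.5   1.7] boss [-42.   26.  -18.2]
[267.7 393.3] [14.5 18.2] flange [-57.  -28.5   1.8] boss [-41.9 -25.1 -18.1]
[[321.29881042 172.87691602]] [[385.85927578 177.5553053 ]] [[256.72826763 177.51061323]]
```

Run:
```python
from h import *
import pickle
c=cam('wrist');s=robot.read_state();T=s['tool_pos'];pickle.dump((c,s),open('w8.pkl','wb'))
Rm=R.from_rotvec(s['orientation']).as_matrix();print(T)
for thr in (70,90,110,130):
  for e in holes(c,(230,140,420,230),thr,30): print(thr,e[0].round(1),e[1].round(1),((plane(c,[e[0]],T[2]-.002)[0]-T)@Rm*1000).round(1))
g=cv2.cvtColor(c['pixels'],cv2.COLOR_BGR2GRAY);print(g[172,225:420:5]);print(g[120:230:4,321])
```

```text
[0.59595948 0.14976681 0.14049531]
70 [260.6 181.1] [ 8.6 13.7] [ 54.6 -27.4   2.2]
70 [384.2 179.1] [12.3 17.3] [55.5 28.2  2.2]
90 [386.3 179.4] [17.6 20.7] [55.4 29.1  2.2]
90 [258.4 179.2] [16.1 19.6] [ 55.5 -28.3   2.2]
90 [322.6 174.7] [27.3 29. ] [57.5  0.5  2.2]
110 [323.4 203.2] [ 6.9 13.6] [44.6  0.9  2.2]
110 [387.  180.1] [21.4 23.2] [55.1 29.5  2.2]
110 [257.4 180.1] [20.  22.7] [ 55.1 -28.8   2.2]
110 [322.7 175.6] [30.  31.2] [57.   0.6  2.2]
130 [322.9 176.6] [31.4 34.2] [56.6  0.7  2.2]
[ 51  90 129 131 132 114  89  81 193 249 249 249 249 249 249 250 242  76
  77  76  77  75  74 231 248 247 247 247 235 137 135 114  69  84 113 132
 128 130  97]
[249 249 250 250 250 250 250 250 250 250 145  77  79  77  76  78  72  92
 124 139 121 120 131 132 130 129 128 129]
```

Call:
play_rows(deltas=[-2,-15,0,0,30,-4,-30,0,0,30,-4.5,-32,0,0,30,-4.5,-32,0,0,30,-4.5,-32,0,0,30,-4.5,-32,0,0,30,-4.5,-32,0,0,30,-4,-30,0,0,30,-3,-20,0,0,30,-0.5,-4,0,0,30])

```text
t: 15.22
tool_pos: [0.596, -0.1158, 0.1418]
orientation: [-0.224, -3.132, 0.002]
force: [-0.2, 0.1, -4.5]
opening: 0.0438
gripper_force: 50.0
```

Call:
play_rows(deltas=[0,0,0,-2,30,0,0,0,-1.8,30,0,0,0,0,30,0,0,0,0,30,0,0,0,0,30,0,0,0,0,30,0,0,0,0,30,0,0,0,0,30])

```text
t: 15.88
tool_pos: [0.5971, -0.1112, 0.143]
orientation: [0.115, 3.139, -0.0]
force: [0.4, -0.1, -3.7]
opening: 0.0433
gripper_force: 50.0
```

Run:
```python
from h import *
s=robot.read_state();T=s['tool_pos'];o=s['orientation'];print(s['t'],T,o,s['force'])
yaw=np.rad2deg(-2*np.arctan2(o[0]*np.sign(o[1]),abs(o[1])));print('yaw',yaw)
Rm=R.from_rotvec(o).as_matrix();d=np.array([.5960,-.1121,T[2]])-T;print('tool mm',Rm.T@d*1000,'turn',yaw+4.15)
```

```text
15.8833 [ 0.59713983 -0.11124274  0.14302599] [ 1.14794780e-01  3.13948511e+00 -8.43382005e-06] [ 0.41532991 -0.14169756 -3.6745044 ]
yaw -4.1881565062853205
tool mm [ 1.07417875e+00 -9.38219164e-01 -5.72259443e-06] turn -0.03815650628532019
```

Call:
play_rows(deltas=[1.1,-0.9,8,0,30,0,0,10,0,30,0,0,10,0,30,0,0,10,0,30,0,0,8,0,30,0,0,4,0,30,0,0,0,0,30,0,0,0,0,30,0,0,0,0,30,0,0,0,0,30])

```text
t: 16.72
tool_pos: [0.5966, -0.1124, 0.0939]
orientation: [0.115, 3.138, -0.001]
force: [0.3, 0.6, -4.5]
opening: 0.043
gripper_force: 50.0
```

```bash
cat > chk.py <<'E'
from h import *
def run(box=(230,120,420,240),show=True):
    c=cam('wrist');s=robot.read_state();T=s['tool_pos'];o=s['orientation'];print(s['t'],T,o.round(4),s['force'].round(1),s['wrist_torque'].round(2))
    Rm=R.from_rotvec(o).as_matrix();d=np.array([.5960,-.1121,T[2]])-T;print('tool mm',(Rm.T@d*1000).round(2),'yaw',np.rad2deg(-2*np.arctan2(o[0]*np.sign(o[1]),abs(o[1]))).round(2))
    return c,s,T,Rm
E
python3 - <<'E'
from chk import *
c,s,T,Rm=run()
h=T+Rm@[.0565,0,.002];print('hole px',proj(c,h))
a=np.deg2rad(-4.15);dw=[.5968-.058*np.cos(a),-.1115-.058*np.sin(a)];print('dowel px top/base',proj(c,[[*dw,.067],[*dw,.062]]))
u,v=proj(c,h)[0].astype(int);g=cv2.cvtColor(c['pixels'],cv2.COLOR_BGR2GRAY)
print(g[v-22:v+23:3,u-24:u+25:3])
E
```

```text
16.7667 [ 0.59652362 -0.11238601  0.09388116] [ 1.1480e-01  3.1382e+00 -4.0000e-04] [ 0.3  0.4 -4.5] [0.05 0.01 0.03]
tool mm [ 0.54  0.25 -0.  ] yaw -4.19
hole px [[321.60823645 176.53285303]]
dowel px top/base [[323.38178333 170.02122255]
 [323.35341129 169.40405739]]
[[171 170 172 171 171 172 171 229 255 255 248 247 247 252 254 254 254]
 [171 170 170 171 170 171 171 169 170 172 171 172 172 230 255 255 254]
 [171 170 171 171 174 170 149 141 138 139 142 153 169 175 174 175 177]
 [170 171 171 172 168 145 134 144 160 162 147 136 145 167 174 174 174]
 [169 170 171 170 147 150 134 166 172 172 171 144 141 152 169 174 174]
 [170 169 169 157 156 140 141 171 171 171 173 157 131 159 157 174 174]
 [171 170 167 148 157 149 132 169 169 171 173 151 137 166 149 173 172]
 [169 170 167 142 155 161 122 149 170 171 165 124 150 162 144 172 172]
 [169 167 170 147 142 168 156 119 127 133 122 142 169 150 147 171 170]
 [166 167 168 155 122 166 167 165 156 154 162 167 164 126 154 169 170]
 [166 167 164 162 141 130 164 167 167 168 167 166 133 140 164 168 170]
 [164 167 167 165 157 135 126 148 159 159 149 127 137 157 168 167 168]
 [165 168 165 165 163 158 145 127 122 124 128 144 158 166 167 168 168]
 [163 165 165 165 165 165 162 158 155 155 158 162 165 165 166 166 167]
 [165 163 164 164 164 166 164 164 164 167 164 166 165 166 165 165 164]]
```

Run:
```python
from chk import *
c,s,T,Rm=run()
g=cv2.cvtColor(c['pixels'],cv2.COLOR_BGR2GRAY)[145:205,290:356]
G=cv2.resize(g,None,fx=4,fy=4,interpolation=cv2.INTER_CUBIC)
e=cv2.HoughCircles(cv2.GaussianBlur(G,(9,9),2),cv2.HOUGH_GRADIENT,1,4,param1=60,param2=18,minRadius=30,maxRadius=80)
if e is not None:
  for q in e[0][:8]: print('circ',q[:2]/4-.375+[290,145],q[2]/4)
f=lambda p,z:((plane(c,[p],z)[0]-T)@Rm*1000).round(2)
print('hole',f((323,175.5),T[2]-.002),'dowel',f((323.9,170.5),.067),'pred dowel',f((323.4,170.0),.067))
```

```text
16.8167 [ 0.596472   -0.11239259  0.09380192] [ 1.1470e-01  3.1383e+00 -5.0000e-04] [-0.2  0.2 -4.1] [-0.02  0.02 -0.02]
tool mm [ 0.49  0.26 -0.  ] yaw -4.19
circ [323.  169.5] 11.15
circ [322.  169.5] 10.45
hole [56.95  0.64  1.93] dowel [57.57  1.16 26.73] pred dowel [57.82  0.9  26.73]
```

The dowel is visible through the cover's hole. The cover is off by about 0.6 mm in tool x and 0.3 mm in tool y, so I correct that and lower gently.

Call:
play_rows(deltas=[0.6,0.3,2,0,30,0,0,2,0,30,0,0,2,0,30,0,0,2,0,30,0,0,0,0,30,0,0,0,0,30,0,0,0,0,30])

```text
t: 17.4
tool_pos: [0.5954, -0.1119, 0.085]
orientation: [-0.115, -3.139, -0.0]
force: [0.2, 0.0, -3.9]
opening: 0.0436
gripper_force: 50.0
```

Call:
play_rows(deltas=[0,0,1.5,0,30,0,0,1.5,0,30,0,0,1.5,0,30,0,0,1.5,0,30,0,0,0,0,30,0,0,0,0,30,0,0,0,0,30])

```text
t: 17.98
tool_pos: [0.5954, -0.1119, 0.0791]
orientation: [0.115, 3.139, 0.0]
force: [0.0, -0.1, -4.4]
opening: 0.0436
gripper_force: 50.0
```

Call:
play_rows(deltas=[0,0,1.5,0,30,0,0,1.5,0,30,0,0,1.5,0,30,0,0,0,0,30,0,0,0,0,30,0,0,0,0,30])

```text
t: 18.48
tool_pos: [0.5954, -0.1119, 0.0745]
orientation: [-0.115, -3.139, -0.0]
force: [-0.1, 0.2, -4.5]
opening: 0.0433
gripper_force: 50.0
```

Call:
play_rows(deltas=[0,0,1,0,30,0,0,1,0,30,0,0,0,0,30,0,0,0,0,30,0,0,0,0,30], newtons=60)

```text
t: 18.9
tool_pos: [0.5957, -0.112, 0.0733]
orientation: [0.115, 3.139, -0.0]
force: [-3.3, -0.0, 4.7]
opening: 0.0435
gripper_force: 60.0
```

Call:
play_rows(deltas=[0,0,1,0,30,0,0,1,0,30,0,0,1,0,30,0,0,0,0,30,0,0,0,0,30,0,0,0,0,30])

```text
t: 19.4
tool_pos: [0.5957, -0.112, 0.0706]
orientation: [0.115, 3.139, -0.0]
force: [-4.9, 1.4, 9.0]
opening: 0.0434
gripper_force: 60.0
```

Call:
play_rows(deltas=[0,0,1,0,30,0,0,0.5,0,30,0,0,0,0,30,0,0,0,0,30,0,0,0,0,30])

```text
t: 19.82
tool_pos: [0.5957, -0.112, 0.07]
orientation: [0.115, 3.139, -0.0]
force: [-9.6, 2.0, 15.8]
opening: 0.0432
gripper_force: 60.0
```

Call:
play_rows(deltas=[0.6,0.1,0.5,0,30,0,0,0.5,0,30,0,0,0,0,30,0,0,0,0,30,0,0,0,0,30])

```text
t: 20.23
tool_pos: [0.5957, -0.112, 0.07]
orientation: [0.114, 3.137, -0.001]
force: [-10.6, 2.2, 20.6]
opening: 0.0439
gripper_force: 60.0
```

Run:
```python
from chk import *
import pickle
c,s,T,Rm=run()
d=cam('side');e=cam('scene');pickle.dump((c,d,e,s),open('w9.pkl','wb'))
# top-of-flange edge height: expected corners if shut (flange top .068)
a=np.deg2rad(-4.15);Q=np.array([[np.cos(a),-np.sin(a)],[np.sin(a),np.cos(a)]])
# gap line on +y side, sampled at x=-50..50: grey profile down image columns in side view
g=cv2.cvtColor(d['pixels'],cv2.COLOR_BGR2GRAY)
for x in (-.06,-.045,.045,.06):
    w=Q@[x,.042]+[.5968,-.1123]
    p=proj(d,[[*w,z] for z in (.068,.052,.010)]);u=int(round(p[1,0]));v=int(round(p[1,1]))
    print(x,p[:,1].round(1),g[v-12:v+10,u])
```

```text
20.2833 [ 0.59573805 -0.11196996  0.0699944 ] [ 1.1450e-01  3.1374e+00 -9.0000e-04] [-10.2   1.7  20.3] [0.59 1.9  0.02]
tool mm [-0.27 -0.11  0.  ] yaw -4.18
-0.06 [191.8 198.3 214.9] [104  99  96 100 104 106 121 127 122 117 115 117 117 119 117 116 117 116
 117 116 114 117]
-0.045 [191.4 197.8 214.5] [ 96  93  92  93  94  98 106 115 116 117 118 117 117 118 117 117 115 116
 118 117 116 116]
0.045 [188.8 195.3 211.8] [211 221 226 224 224 223 219 190 145 122 117 118 120 125 125 121 119 119
 118 118 117 116]
0.06 [188.4 194.8 211.3] [223 224 224 218 212 211 205 169 132 118 117 120 121 123 119 118 116 118
 117 112 107 103]
```

Call:
play_rows(deltas=[1,0,0,0,30,0.5,0,0,0,30,0,0,0,0,30,0,0,0,0,30,0,0,0,0,30])

```text
t: 20.8
tool_pos: [0.5957, -0.112, 0.07]
orientation: [0.114, 3.134, -0.001]
force: [-3.0, 1.5, 13.9]
opening: 0.0436
gripper_force: 60.0
```

Call:
play_rows(deltas=[-1,0,0.7,0,30,-1,0,0.7,0,30,0,0,0.6,0,30,0,0,0,0,30,0,0,0,0,30,0,0,0,0,30])

```text
t: 21.3
tool_pos: [0.5958, -0.112, 0.0699]
orientation: [0.114, 3.138, -0.001]
force: [-22.0, 4.4, 37.6]
opening: 0.0439
gripper_force: 60.0
```

Run:
```python
from chk import *
c,s,T,Rm=run();print('tool z',Rm[:,2])
f=lambda p,z:((plane(c,[p],z)[0]-T)@Rm*1000).round(2)
for thr in (70,90,110,130,150):
  for e in holes(c,(200,100,450,260),thr,30): print(thr,e[0].round(1),e[1].round(1),f(e[0],T[2]-.002))
for e in holes(c,(200,300,450,440),150,30): print('far',e[0].round(1),e[1].round(1),f(e[0],T[2]-.002))
```

```text
21.35 [ 0.5957899  -0.1119797   0.06995318] [ 1.1440e-01  3.1384e+00 -9.0000e-04] [-21.6   4.8  37. ] [ 0.98  3.86 -0.01]
tool mm [-0.22 -0.1   0.  ] yaw -4.18
tool z [ 1.12287095e-03 -6.12058363e-04 -9.99999182e-01]
90 [258.6 120.6] [10.1 11.4] [ 80.75 -27.3    1.92]
90 [386.1 120.1] [12.8 13.6] [80.98 27.97  1.89]
110 [322.5 266.7] [ 61.4 101.3] [14.23  0.44  1.98]
110 [316.2 184.3] [ 6.9 13.9] [53.12 -2.4   1.94]
110 [393.2 179.9] [ 6.7 15.4] [55.2  32.17  1.92]
110 [259.5 176.9] [4.8 9.6] [ 56.46 -27.81   1.95]
110 [252.8 180.1] [ 6.3 15.2] [ 55.07 -30.87   1.95]
110 [258.6 120.6] [11.9 13.2] [ 80.75 -27.3    1.92]
110 [386.3 120.3] [14.3 15. ] [80.9  28.07  1.89]
130 [257.5 180.4] [17.  19.6] [ 54.93 -28.75   1.95]
130 [388.5 180.3] [19.1 20.7] [55.   30.04  1.92]
130 [322.  176.8] [30.1 30.8] [56.48  0.18  1.93]
130 [268.1 123.6] [ 4.9 13.4] [ 79.46 -23.19   1.92]
130 [258.6 120.3] [14.  14.2] [ 80.88 -27.3    1.92]
130 [386.5 119.8] [16.3 17. ] [81.1  28.16  1.89]
150 [302. 215.] [5.9 7.7] [39.1  -8.96  1.96]
150 [387.7 180.7] [25.2 26.2] [54.82 29.69  1.92]
150 [259.7 180.8] [22.4 25.3] [ 54.73 -27.77   1.95]
150 [322.5 175.5] [37.1 37.4] [57.03  0.42  1.93]
150 [384.9 120.8] [20.8 23. ] [80.68 27.48  1.89]
150 [259.9 120. ] [20.4 22.5] [ 80.99 -26.72   1.92]
far [322.3 397.3] [13.7 18.7] [-59.08   0.37   2.07]
far [376.6 393.3] [14.  16.8] [-56.69  29.22   2.05]
far [267.7 393.3] [14.6 16.6] [-56.71 -28.62   2.08]
```

Call:
play_rows(deltas=[0,0,-0.5,0,30,0.2,0,-0.5,0,30,0,0,0,0,30,0,0,0,0,30,0,0,0,0,30])

```text
t: 21.77
tool_pos: [0.5958, -0.112, 0.07]
orientation: [0.114, 3.138, -0.001]
force: [-16.9, 4.0, 29.3]
opening: 0.0436
gripper_force: 60.0
```

Run:
```python
from chk import *
import pickle
c,s,T,Rm=run();print(s['opening'],s['gripper_force'])
d=cam('side');d0=pickle.load(open('side0.pkl','rb'))
a=np.deg2rad(-4.15);Q=np.array([[np.cos(a),-np.sin(a)],[np.sin(a),np.cos(a)]])
G=[cv2.cvtColor(x['pixels'],cv2.COLOR_BGR2GRAY).astype(float) for x in (d0,d)]
for x in (-.055,-.045,-.035,.035,.045,.055):
    w=Q@[x,.042]+[.5968,-.1123];out=[]
    for g,z in zip(G,(.052,.068)):
        u,v=proj(d,[*w,z])[0];col=g[int(v)-8:int(v)+9,int(u)-1:int(u)+2].mean(1);df=-np.diff(col);k=df.argmax()
        b=df[max(k-2,0):k+3].clip(0);out+= [int(v)-8+.5+(b*np.arange(max(k-2,0),max(k-2,0)+len(b))).sum()/b.sum()-v, df.max()]
    print(x,np.round(out,2))
```

```text
21.8167 [ 0.59572901 -0.11197898  0.06994252] [ 1.145e-01  3.138e+00 -8.000e-04] [-16.3   3.1  28.4] [ 0.77  2.94 -0.03]
tool mm [-0.28 -0.1   0.  ] yaw -4.18
0.043586761916629115 60.011723041534424
-0.055 [ 1.69 40.   -6.15  3.  ]
-0.045 [ 1.58 44.33 -6.46 10.67]
-0.035 [ 1.44 39.67 -2.9   6.  ]
0.035 [ 1.52 39.67  1.37 40.  ]
0.045 [ 1.48 39.33  1.63 44.33]
0.055 [ 1.61 43.33  1.77 41.33]
```

The +x end of the cover stands exactly 16 mm above the bare joint face (same 1.5 px offset in both pictures, to about 0.1–0.2 px). The tool height of 0.070 m is unchanged between 15 N and 37 N of push, so the faces are closed. I'm handing in while holding.

```bash
python3 -c "
from plant import robot
print(robot.close_job())"
```

```text
the job is handed in; nothing more can be done
None
```

I handed the job in at about 22 s, with the bearing seated and released in the bore and the cover on both dowels, held shut at about 28 N. That the faces meet at the lug end is inferred from tool height and level, as shadow hid that edge from the side camera. The tub, screwdriver and tape measure were not touched.

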